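# Put the prototype parts back in their material trays

### The arm

A 7-joint arm with a two-finger parallel gripper is mounted at the origin on the work surface. World frame = base frame: x ahead of the robot, y to its left, z up, the work surface at z = 0. Lengths are in m, angles in rad, forces in N, time in s.
With the tool pointing down it reaches from about 0.375 to 0.925 m from the base axis. Payload 3.1 kg.
Tool frame: the origin (TCP) lies midway between the tips of the shut fingers; the grasp point (between the pads) lies 19 mm behind it (robot.grip_point_offset is the distance from the TCP to the grasp point, in m); z points along the fingers, y is the line along which they close (so a half turn about z gives the same grasp; the last joint's range is limited). The gripper opens to 85 mm and grips with 20 to 120 N. Pads are 22 mm wide; open, the fingers measure 114 mm over their backs; the gripper's body (76 mm by 85 mm) begins 54 mm behind the grasp point. The pads swing forward as they close: fully open they stand 13 mm farther back than shut.
Start: joints at [1.162, 0.383, 0.044, 1.598, -0.018, 1.161, -0.05], TCP at [0.199, -0.619, 0.231] pointing down, gripper open.
Joint ranges: [-2.61, 2.61], [-0.41, 2.15], [-1.48, 1.57], [0, 2.5], [-1.57, 4.71], [0.05, 1.97], [-2.85, 2.85]. Speed limits (rad/s): [2.79, 2.79, 3.14, 3.14, 3.14, 3.14, 3.14].

### API

Orientations are given as a 3x3 rotation matrix whose columns are the frame's x, y, z axes.
In Python, from bench import robot, viewer, telemetry gives the robot as it stands (robot), with the cameras (viewer) and the readings (telemetry).
- The arm moves only by the shell command python3 steer.py 'ROWS' [FORCE]. ROWS is one flat JSON list of numbers that holds 1 to 8 rows one after another, with no inner brackets; each row has 7 numbers: a rotation vector rx, ry, rz in shares of pi rad (1.0 is pi rad), then dx, dy, dz in parts of the range, where 1.0 means 0.8 m, then the finger opening in m; each row is the pose to reach, as a shift and turn from the pose commanded when the command began, along the tool's axes at that moment; what a row does not reach only later rows make up. A row lasts 1/10 s, in which the tool goes at most 0.05 m and 0.15 rad, less where a joint would pass 70% of its speed; a pose out of reach is approached as far as the arm can. The fingers move at their own pace and stop on an object; FORCE is the grip in N (left out, the last holds). Time passes only in rows, so rows that do not move let the fingers close. It prints the time, the measured TCP pose, the force, the opening and the grip force at its end. No shift or turn number may pass 1 either way. Input that does not fit is refused with a message, and nothing moves.
- telemetry.sense(): the state, without advancing time (a new reading comes with each control period).
- viewer.capture(name): name is "scene" or "top" or "wrist"; returns (picture, depth): 420x560x3 uint8, red, green, blue; 420x560 float32, m along the optical axis (not along the pixel's ray), 0 where there is no reading.
- viewer.camera_info(name): a dict with "fovy" (degrees; the focal length in pixels is half the picture's height over the tangent of half this angle, whatever the lens; pixels are square), "cx", "cy" (the principal point, pixels), "rvec" (rotation vector, rad) and "tvec" (3), from world to camera coordinates, as OpenCV has them; the wrist camera has in their place "tool_from_camera" (4x4, takes a point from camera to tool coordinates, whose origin is the TCP and whose axes are the flange's). Camera axes: x right, y down, z forward; pixel columns grow to the right and rows downward; lengths in m; the calibration is good to about 2 mm. A picture is of the moment at which its call begins: read the wrist's pose just before it. camera_info takes no time and is no camera call.
- robot.job_done(): hands the job in; it is judged then, once.
The state is a dict: "t": time; "joints": joint angles; "qd": joint speeds; "effort": joint torques, N m; "tcp_pos": TCP position; "orientation": TCP orientation; "contact_force": force on the tool from outside, world axes, zero at the start; "ft_torque": the same for the moment, N m; "width": finger opening in m; "grip_force": force on a finger pad.
Only numpy, scipy, OpenCV 4.12 (cv2) and the standard library are available. Lean on these libraries where they do the work, as an engineer would, in place of code of your own. Each camera call takes 0.05 s, during which the arm holds its last target. There are 200 camera calls.

### The job

Clear up after the design review: put both cream foam models (bottle and cup) in the cream-lined tray, the black toothed rail in the black-lined tray and the blue cross connector in the blue-lined tray, each standing upright as it did on the table, resting fully on the liner. Set each part down rather than dropping it, let go of it, and leave the grey metal cylinder, the clear tub and the white bottle standing where they are.

Things in the scene. Friction and masses are not known exactly. Their poses are not given: they have to be found in the camera images.
- cream_bottle: Loose cream-coloured foam model of a small bottle, standing upright: round, 46 mm diameter up to 52 mm height, then a narrower neck of 34 mm diameter (from 56 mm) up to 70 mm. About 60 g. Origin: centre of the underside; z up along its axis.
- cream_cup: Loose cream-coloured foam model of a cup, a solid round cylinder 46 mm in diameter and 48 mm high with a brown disc on its top, standing upright. About 50 g. Origin: centre of the underside; z up along its axis.
- black_rail: Loose black plastic toothed rail, teeth up: 90 mm long (own x), 36 wide (own y), 40 high; base 22 mm high with five full-width cross ribs, 10 mm thick, 18 high, 20 mm pitch, the middle one over the origin. Grip it across its width at the ribs. Fits its tray only with its length along the tray's long side (tray y). About 80 g. Origin: centre of the underside; z up.
- blue_cross: Loose blue plastic connector block, plus-shaped seen from above, with a small brass disc in the middle of its top: two crossing bars along own x and own y, each 54 mm long and 26 mm wide, 42 mm high. It can be gripped over the two ends of either bar. About 70 g. Origin: centre of the underside; z up.
- tray_cream: Fixed shallow tray of grey plastic, open on top, its whole inner floor covered by a cream-coloured liner. Outside 98 (own x) x 148 (own y) x 22 mm high, walls 4 mm, inside 90 x 140 mm; liner surface 5.5 mm above the table. Origin: centre of the underside; z up.
- tray_black: Fixed shallow tray of grey plastic, open on top, its whole inner floor covered by a black liner. Outside 98 (own x) x 148 (own y) x 22 mm high, walls 4 mm, inside 90 x 140 mm; liner surface 5.5 mm above the table. Origin: centre of the underside; z up.
- tray_blue: Fixed shallow tray of grey plastic, open on top, its whole inner floor covered by a blue liner. Outside 98 (own x) x 148 (own y) x 22 mm high, walls 4 mm, inside 90 x 140 mm; liner surface 5.5 mm above the table. Origin: centre of the underside; z up.
- grey_cylinder: Dark grey metal cylinder with a bright metal top, 42 mm diameter, 68 mm high, standing loose among the parts; stays where it is. Origin: centre of the underside.
- tub: Empty clear, whitish-looking plastic tub shaped like a bowl, 110 mm diameter at the rim, 50 mm high, standing loose beyond the trays; stays where it is. Origin: centre of the underside.
- white_bottle: White round bottle with a green cap, 52 mm diameter, 120 mm high, standing loose beyond the trays; stays where it is. Origin: centre of the underside.

How it is judged:
By the outcome, as a careful person would: the job done as asked, in the order asked, and still so for the second after the job is handed in, with the robot touching nothing.
It also fails if it takes over 99 s, if anything falls off the work surface, if the arm or the gripper's body presses on something with over 40 N, if the wrist force passes 120 N, or if a joint passes its speed limit or range.

## Working session

There is one attempt and no reset: what is moved stays moved. The work goes in short steps, Python scripts to look and compute and a shell command to move; the robot and the scene stay as the last step left them, time stands still between calls to the robot, and variables do not carry over. Pictures are saved under pics/ and viewed, at most 14 in all, crops included, and the job is handed in when it is done.

```bash
mkdir -p pics; ls
python3 - <<'E'
from bench import robot, viewer, telemetry
import cv2,numpy as np
s=telemetry.sense();print(s['t'],s['tcp_pos'],np.round(s['orientation'],3),s['width'],robot.grip_point_offset)
for n in("scene","top","wrist"):
    print(n,viewer.camera_info(n))
    p,d=viewer.capture(n);np.savez(f"pics/{n}0.npz",p=p,d=d);cv2.imwrite(f"pics/{n}0.png",p[:,:,::-1])
E
```

```text
bench.py
pics
steer.py
0.0 [ 0.19846465 -0.61796156  0.22985719] [[ 0.952  0.306 -0.001]
 [ 0.306 -0.952  0.002]
 [-0.    -0.003 -1.   ]] 0.08572925671467592 0.0187
scene {'fovy': 53.46062549656568, 'cx': 278.6785049699982, 'cy': 205.7203098916438, 'rvec': array([ 0.71547494,  2.57750012, -1.14697682]), 'tvec': array([ 0.46722919, -0.15436586,  1.21862423])}
top {'fovy': 49.859675467970455, 'cx': 286.7760624863312, 'cy': 219.98448596094107, 'rvec': array([ 2.18417267, -2.190346  ,  0.09985357]), 'tvec': array([0.01041746, 0.55210128, 1.11375653])}
wrist {'fovy': 63.669786167336746, 'cx': 276.14668659255983, 'cy': 210.22231546329127, 'tool_from_camera': array([[-6.69609232e-04, -9.53930448e-01, -3.00027086e-01,
         7.77960446e-02],
       [ 9.99999730e-01, -5.48036681e-04, -4.89356400e-04,
        -7.29039429e-04],
       [ 3.02386121e-04, -3.00027333e-01,  9.53930557e-01,
        -1.42590520e-01],
       [ 0.00000000e+00,  0.00000000e+00,  0.00000000e+00,
         1.00000000e+00]])}
```

View pics/top0.png

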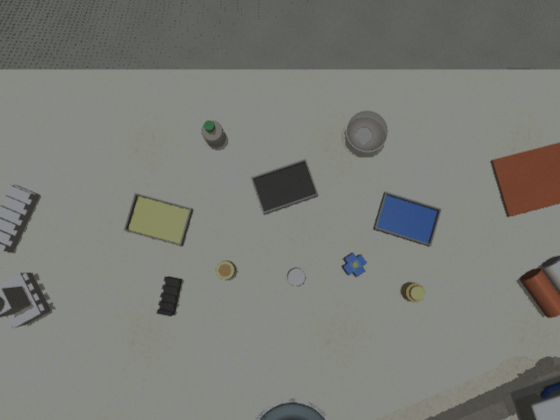

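View pics/scene0.png

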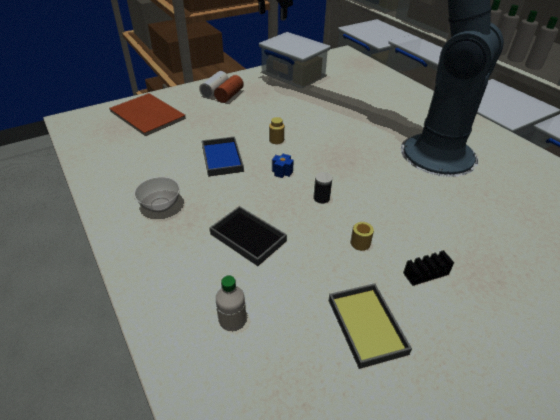

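The top view shows the cream tray at (160,220), black tray (285,187), blue tray (407,219), cream bottle (415,292), cup (226,270), cross (354,265), rail (170,296), cylinder (296,277), tub (366,133) and white bottle (212,132). The scene view agrees: bottle (277,130), cross (283,165), cup (362,235), rail (428,267).

```bash
cat > h.py <<'E'
import numpy as np,cv2
from bench import robot, viewer, telemetry
from scipy.spatial.transform import Rotation as R
def cam(n,s=None):
    i=viewer.camera_info(n);f=210/np.tan(np.radians(i['fovy']/2))
    K=np.array([[f,0,i['cx']],[0,f,i['cy']],[0,0,1]])
    if n=='wrist':
        T=np.eye(4);T[:3,:3]=s['orientation'];T[:3,3]=s['tcp_pos'];T=T@i['tool_from_camera']
    else:
        E=np.eye(4);E[:3,:3]=cv2.Rodrigues(i['rvec'])[0];E[:3,3]=i['tvec'];T=np.linalg.inv(E)
    return K,T
def ray(c,uv):
    K,T=c;r=T[:3,:3]@np.linalg.inv(K)@np.array([*uv,1.]);return T[:3,3],r
def at_z(c,uv,z):
    o,r=ray(c,uv);return o+r*(z-o[2])/r[2]
def tri(c1,u1,c2,u2):
    P=[c[0]@np.linalg.inv(c[1])[:3] for c in(c1,c2)]
    X=cv2.triangulatePoints(P[0],P[1],np.array(u1,float),np.array(u2,float)).ravel();return X[:3]/X[3]
def cloud(c,d):
    K,T=c;v,u=np.mgrid[:420,:560];P=np.stack([(u-K[0,2])/K[0,0]*d,(v-K[1,2])/K[1,1]*d,d],-1)
    return P@T[:3,:3].T+T[:3,3]
E
python3 - <<'E'
from h import *
c=cam('top');z=np.load('pics/top0.npz');P=cloud(c,z['d']);S=cam('scene');zs=np.load('pics/scene0.npz');PS=cloud(S,zs['d'])
for n,u in dict(tc=(160,220),tb=(285,187),tbl=(407,219),bottle=(415,292),cup=(226,270),cross=(354,265),rail=(170,296),cyl=(296,277),tub=(366,133),wb=(212,132),table=(250,330)).items():
    print(n,P[u[1],u[0]].round(3))
for n,u in dict(tc=(368,324),tb=(248,235),tbl=(223,156),bottle=(277,121),cup=(362,229),cross=(283,158)).items(): print('S',n,PS[u[1],u[0]].round(3))
def crop(p,b,k):
    return cv2.resize(p[b[1]:b[3],b[0]:b[2]],None,fx=k,fy=k,interpolation=cv2.INTER_CUBIC)[:,:,::-1]
p=np.clip(z['p'].astype(float)*1.6,0,255).astype('uint8');cv2.imwrite('pics/topc1.png',crop(p,(120,150,320,300),4))
E
```

```text
tc [0.554 0.331 0.003]
tb [0.638 0.013 0.006]
tbl [ 0.555 -0.298  0.008]
bottle [ 0.375 -0.296  0.071]
cup [0.428 0.158 0.045]
cross [ 0.439 -0.155  0.045]
rail [0.366 0.294 0.041]
cyl [ 0.412 -0.012  0.063]
tub [ 0.779 -0.197  0.007]
wb [0.756 0.187 0.097]
table [0.277 0.102 0.002]
S tc [0.555 0.336 0.007]
S tb [0.639 0.016 0.006]
S tbl [ 0.552 -0.295  0.006]
S bottle [ 0.377 -0.291  0.07 ]
S cup [0.435 0.164 0.049]
S cross [ 0.438 -0.159  0.042]
```

Run:
```python
from h import *
for n in('top','scene'):
    c=cam(n);z=np.load(f'pics/{n}0.npz');p=z['p'];hsv=cv2.cvtColor(p,cv2.COLOR_RGB2HSV);P=cloud(c,z['d'])
    for nm,xy,zz in (('cream',(.554,.333),.0055),('black',(.638,.014),.0055),('blue',(.554,-.297),.0055),('rail',(.366,.294),.04),('cross',(.4385,-.157),.042),('cup',(.431,.160),.048),('bottle',(.376,-.294),.07)):
        v,u=np.mgrid[:420,:560];K,T=c
        # ray-plane at zz
        D=np.stack([(u-K[0,2])/K[0,0],(v-K[1,2])/K[1,1],np.ones_like(u,float)],-1)@T[:3,:3].T
        Q=T[:3,3]+D*((zz-T[2,3])/D[...,2])[...,None]
        near=np.hypot(Q[...,0]-xy[0],Q[...,1]-xy[1])<.09
        h,s,V=hsv[...,0],hsv[...,1],hsv[...,2]
        m={'cream':(s>90)&(h>15)&(h<40),'black':V<52,'blue':(s>130)&(h>100)&(h<130),'rail':V<60,'cross':(h>95)&(h<130)&(s>110)|(P[...,2]>.03),'cup':P[...,2]>.035,'bottle':P[...,2]>.058}[nm]&near
        nl,lab,st,ce=cv2.connectedComponentsWithStats(m.astype('uint8'),connectivity=4);k=1+np.argmax(st[1:,4]);m=lab==k
        r=cv2.minAreaRect((Q[m][:,:2]*1000).astype('float32'));print(n,nm,np.round(r[0],1),np.round(r[1],1),round(r[2],1),'z',np.median(P[m][:,2]).round(4),m.sum())
```

```text
top cream [610.5 390.2] [5.1 0. ] 1.3 z 0.0044 3
top black [642.   14.9] [ 86.7 137.9] 18.6 z 0.0048 1720
top blue [ 556.9 -299. ] [135.1  86.4] 72.2 z 0.0051 1753
top rail [366.3 295. ] [41.3 90.4] 78.4 z 0.0336 617
top cross [ 441.7 -156.6] [55.  52.6] 81.7 z 0.0416 375
top cup [430.2 161.1] [43.5 44.3] 26.4 z 0.0472 282
top bottle [ 375.4 -298.1] [33.5 33.2] 88.6 z 0.0693 177
scene cream [551.9 331.3] [134.   85.5] 74.7 z 0.0051 2796
scene black [633.2   2.4] [ 91.2 143. ] 18.7 z 0.0055 1738
scene blue [ 551.4 -306.1] [120.7  90.1] 72.5 z 0.0051 770
scene rail [382.  311.3] [ 56.9 113.1] 78.4 z 0.0309 1065
scene cross [ 453.1 -135.2] [102.1  56. ] 59.4 z 0.0374 400
scene cup [435.4 167.2] [52.1 47.4] 59.3 z 0.0472 316
scene bottle [ 378.1 -291.1] [45. 32.] 59.5 z 0.0688 89
```

View pics/topc1.png

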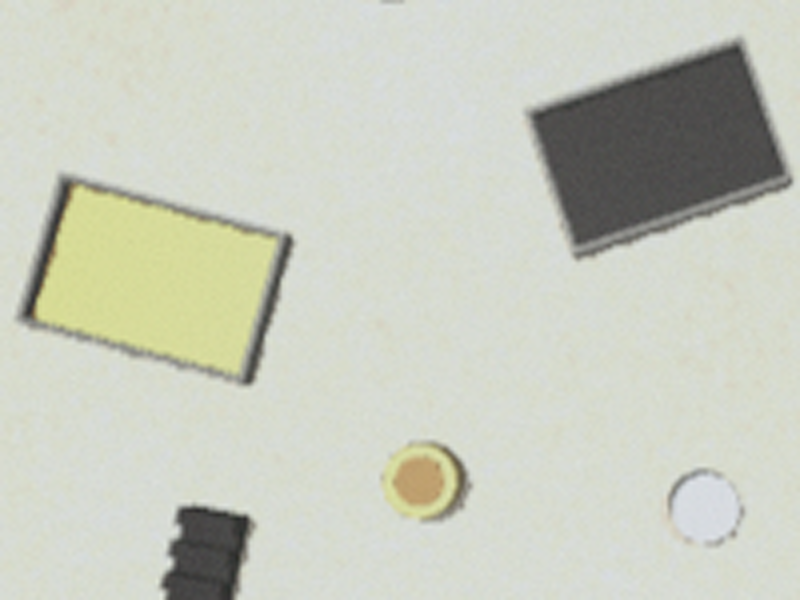

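Crop: cream tray outer corners at (62,176),(290,237),(250,383),(22,321); black tray clear; cup top centre (421,481). Liner rectangles and heights fit the given sizes. Moving over the bottle for a wrist look.

Careful with the scale: shifts go in shares of 0.8 m and turns go in shares of pi rad. That gives: 0.27 m is 0.3375, -0.253 m is -0.3163.

```bash
python3 steer.py '[0,0,0,0.1125,-0.1063,0,0.085,0,0,0,0.225,-0.2125,0,0.085,0,0,0,0.3375,-0.3163,0,0.085,0,0,0,0.3375,-0.3163,0,0.085,0,0,0,0.3375,-0.3163,0,0.085,0,0,0,0.3375,-0.3163,0,0.085,0,0,0,0.3375,-0.3163,0,0.085,0,0,0,0.3375,-0.3163,0,0.085]'
cat > look.py <<'E'
import sys
from h import *
n=sys.argv[1];s=telemetry.sense();p,d=viewer.capture('wrist')
print(s['t'],np.round(s['tcp_pos'],4),'xyaw',np.degrees(np.arctan2(s['orientation'][1][0],s['orientation'][0][0])).round(2),s['width'],'qd',np.abs(s['qd']).max().round(3))
np.savez(f'pics/{n}.npz',p=p,d=d,o=s['orientation'],t=s['tcp_pos'])
cv2.imwrite(f'pics/{n}.png',p[:,:,::-1])
c=cam('wrist',s);P=cloud(c,d);zmin=float(sys.argv[2]);zmax=float(sys.argv[3])
m=(P[...,2]>zmin)&(P[...,2]<zmax)&(d>0.17)
m=cv2.morphologyEx(m.astype('uint8'),cv2.MORPH_OPEN,np.ones((3,3)))
k,lab,st,ce=cv2.connectedComponentsWithStats(m)
for i in range(1,k):
    if st[i,4]>400:
        q=P[lab==i];zt=np.median(q[:,2]);r=cv2.minAreaRect((q[:,:2]*1000).astype('float32'))
        cc=cv2.minEnclosingCircle((q[:,:2]*1000).astype('float32'))
        print('px',ce[i].round(),'z',zt.round(4),'rect',np.round(r[0],1),np.round(r[1],1),round(r[2],1),'circ',np.round(cc[0],1),round(cc[1],1),'clip',st[i][:4])
E
python3 look.py w1 0.063 0.08
```

```text
t: 0.95
tcp_pos: [0.3811, -0.2896, 0.2312]
orientation: [[0.95, 0.314, 0.001], [0.314, -0.95, 0.002], [0.001, -0.002, -1.0]]
contact_force: [0.7, -0.3, 0.7]
width: 0.0847
grip_force: 0.0
0.95 [ 0.3811 -0.2896  0.2312] xyaw 18.27 0.08471438462616518 qd 0.381
px [284. 201.] z 0.07 rect [ 373.8 -298.6] [33.4 32. ] 18.0 circ [ 374.  -298.5] 16.9 clip [267 184  35  36]
```

View pics/w1.png

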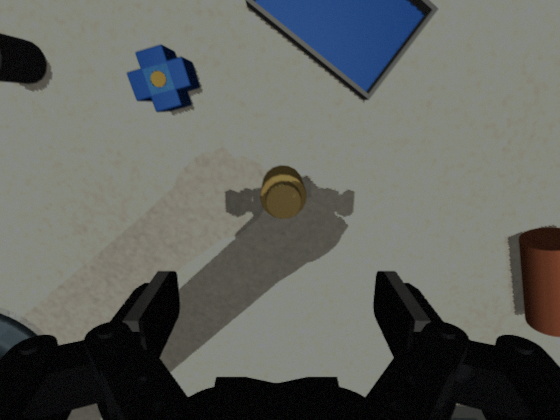

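Wrist view: bottle top at (284,201), neck clear, nothing nearby; cross at (160,78), blue tray at top. The arm was still settling, so I take a settled reading.

```bash
python3 steer.py '[0,0,0,0,0,0,0.085,0,0,0,0,0,0,0.085]' | head -2; python3 look.py w2 0.063 0.08
cat > go.py <<'E'
# go.py x y z yaw_deg(tool x): how far in tool axes
import sys
from h import *
x,y,z,a=map(float,sys.argv[1:5]);s=telemetry.sense();O=np.array(s['orientation']);a=np.radians(a)
G=np.array([[np.cos(a),np.sin(a),0],[np.sin(a),-np.cos(a),0],[0,0,-1.]])
print('rv',R.from_matrix(O.T@G).as_rotvec().round(3),'d',(O.T@(np.array([x,y,z])-s['tcp_pos'])).round(4),'now',np.round(s['tcp_pos'],4))
E
python3 go.py .375 -.298 .015 18
```

```text
t: 1.2
tcp_pos: [0.3775, -0.2966, 0.2311]
1.2 [ 0.3775 -0.2966  0.2311] xyaw 17.71 0.08478352035535475 qd 0.019
px [278. 195.] z 0.07 rect [ 374.  -298.7] [32.9 33.3] 34.5 circ [ 373.9 -298.7] 16.9 clip [260 177  36  37]
rv [ 0.     0.001 -0.006] d [-2.300e-03  2.000e-04  2.161e-01] now [ 0.3773 -0.297   0.2311]
```

Scaled: 0.214 m is 0.2675, -0.0037 m is -0.0046.

```bash
python3 steer.py '[0,0,0,-0.0046,0.0008,0.0625,0.085,0,0,0,-0.0046,0.0008,0.125,0.085,0,0,0,-0.0046,0.0008,0.1875,0.085,0,0,0,-0.0046,0.0008,0.225,0.085,0,0,0,-0.0046,0.0008,0.25,0.085,0,0,0,-0.0046,0.0008,0.2675,0.085,0,0,0,-0.0046,0.0008,0.2675,0.085,0,0,0,-0.0046,0.0008,0.2675,0.085]' 30
python3 steer.py '[0,0,0,0,0,0,0.03,0,0,0,0,0,0,0.03,0,0,0,0,0,0,0.03,0,0,0,0,0,0,0.03,0,0,0,0,0,0,0.03,0,0,0,0,0,0,0.03]' 30
```

```text
t: 2.05
tcp_pos: [0.3753, -0.2983, 0.0177]
orientation: [[0.953, 0.304, 0.001], [0.304, -0.953, -0.001], [0.0, 0.001, -1.0]]
contact_force: [0.1, 0.3, -0.3]
width: 0.0855
grip_force: 0.0
t: 2.65
tcp_pos: [0.3761, -0.2978, 0.0185]
orientation: [[0.952, 0.306, 0.002], [0.306, -0.952, -0.001], [0.001, 0.002, -1.0]]
contact_force: [-1.2, 0.5, 5.9]
width: 0.0451
grip_force: 31.2
```

Scaled: -0.19 m is -0.2375, -0.15 m is -0.1875, -0.45 rad is -0.1432.

```bash
python3 steer.py '[0,0,0,0,0,-0.05,0.03,0,0,0,0,0,-0.1125,0.03,0,0,0,0,0,-0.175,0.03,0,0,0,0.025,-0.0375,-0.225,0.03,0,0,-0.0318,0.0625,-0.0875,-0.2375,0.03,0,0,-0.0637,0.0963,-0.1375,-0.2375,0.03,0,0,-0.1114,0.1313,-0.1875,-0.2375,0.03,0,0,-0.1432,0.1625,-0.2375,-0.2375,0.03]' 30; python3 go.py .538 .275 .21 74.7
```

```text
t: 3.45
tcp_pos: [0.441, -0.0744, 0.2077]
orientation: [[0.721, 0.693, 0.001], [0.693, -0.721, -0.001], [0.0, 0.001, -1.0]]
contact_force: [2.3, -0.2, -1.1]
width: 0.0449
grip_force: 31.4
rv [ 0.002 -0.    -0.538] d [ 0.3121 -0.1846 -0.0024] now [ 0.441  -0.0744  0.2077]
```

Scaled: 0.3 m is 0.375, 0.285 m is 0.3563, -0.53 rad is -0.1687.

```bash
python3 steer.py '[0,0,-0.0318,0.0538,-0.0313,0,0.03,0,0,-0.0637,0.1063,-0.0625,0,0.03,0,0,-0.0955,0.1588,-0.0938,0,0.03,0,0,-0.1273,0.2125,-0.125,0,0.03,0,0,-0.1592,0.2625,-0.1563,0,0.03,0,0,-0.1687,0.3125,-0.1875,0,0.03,0,0,-0.1687,0.3563,-0.2125,0,0.03,0,0,-0.1687,0.375,-0.225,0,0.03]' 30 | head -2
python3 steer.py '[0,0,0,0,0,0,0.03,0,0,0,0,0,0,0.03]' | head -2; python3 look.py w3 0.018 0.03
```

```text
t: 4.25
tcp_pos: [0.5332, 0.2661, 0.2073]
t: 4.45
tcp_pos: [0.5334, 0.2602, 0.2066]
4.45 [0.5334 0.2602 0.2066] xyaw 74.0 0.0448871624318414 qd 0.029
px [294.  57.] z 0.022 rect [557.5 335.9] [148.1  98.3] 74.5 circ [557.4 336. ] 88.1 clip [221  11 114 170]
px [242. 143.] z 0.0219 rect [537.5 318.4] [104.8  68.9] 74.5 circ [537.4 318.6] 62.0 clip [224  67  76 115]
```

View pics/w3.png

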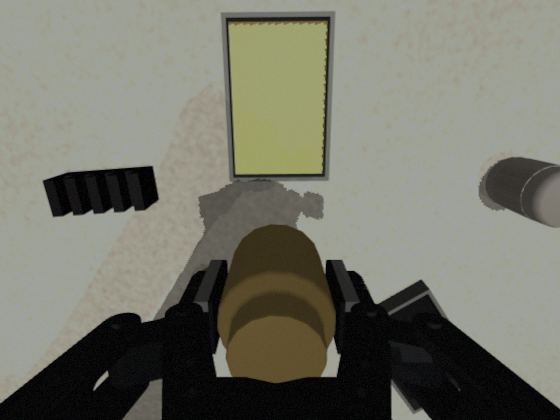

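Rim rectangle 148×98 mm at z 22 mm, centre (557.5, 335.9), long axis at 74.5° – matches the tray; in the picture the tray spans (221..335, 11..181) and the bottle hangs upright between the pads at (277,300).

```bash
python3 go.py .567 .370 .032 74.5
```

```text
rv [-0.     0.002 -0.011] d [0.1163 0.0012 0.1744] now [0.5337 0.2589 0.2066]
```

Scaled: 0.174 m is 0.2175, 0.16 m is 0.2, -0.01 rad is -0.0032.

```bash
python3 steer.py '[0,0,-0.0032,0.0563,0.0013,0,0.03,0,0,-0.0032,0.1125,0.0013,0.025,0.03,0,0,-0.0032,0.145,0.0013,0.0688,0.03,0,0,-0.0032,0.145,0.0013,0.125,0.03,0,0,-0.0032,0.145,0.0013,0.1688,0.03,0,0,-0.0032,0.145,0.0013,0.2,0.03,0,0,-0.0032,0.145,0.0013,0.2175,0.03,0,0,-0.0032,0.145,0.0013,0.2175,0.03]'; python3 steer.py '[0,0,0,0,0,0,0.03,0,0,0,0,0,0,0.03]'; python3 go.py .567 .370 .0245 74.5
```

```text
t: 5.3
tcp_pos: [0.5662, 0.3684, 0.0307]
orientation: [[0.269, 0.963, -0.004], [0.963, -0.269, -0.004], [-0.005, -0.002, -1.0]]
contact_force: [-0.4, -0.2, -0.5]
width: 0.045
grip_force: 31.3
t: 5.5
tcp_pos: [0.5686, 0.3728, 0.0358]
orientation: [[0.267, 0.964, 0.004], [0.964, -0.267, 0.002], [0.003, 0.003, -1.0]]
contact_force: [0.5, -0.7, -0.7]
width: 0.045
grip_force: 31.3
rv [ 0.003 -0.003 -0.   ] d [-0.0032 -0.0008  0.0113] now [0.5686 0.3728 0.0358]
```

Scaled: 0.009 m is 0.0113, 0.008 m is 0.01.

```bash
python3 steer.py '[0,0,0,-0.0038,-0.0013,0.005,0.03,0,0,0,-0.0038,-0.0013,0.0088,0.03,0,0,0,-0.0038,-0.0013,0.01,0.03,0,0,0,-0.0038,-0.0013,0.0113,0.03,0,0,0,-0.0038,-0.0013,0.0113,0.03]'
```

```text
t: 6.0
tcp_pos: [0.5652, 0.3695, 0.0243]
orientation: [[0.267, 0.964, 0.0], [0.964, -0.267, 0.0], [0.0, 0.0, -1.0]]
contact_force: [0.1, 0.0, -0.7]
width: 0.0446
grip_force: 31.4
```

Scaled: 0.0015 m is 0.0019, 0.001 m is 0.0013.

```bash
python3 steer.py '[0,0,0,0,0,0.0013,0.03,0,0,0,0,0,0.0019,0.03,0,0,0,0,0,0.0019,0.03]'
```

```text
t: 6.3
tcp_pos: [0.5653, 0.3695, 0.0241]
orientation: [[0.267, 0.964, 0.0], [0.964, -0.267, -0.001], [-0.0, 0.0, -1.0]]
contact_force: [-1.2, -2.0, 5.5]
width: 0.0449
grip_force: 32.0
```

Scaled: -0.17 m is -0.2125, -0.07 m is -0.0875.

```bash
python3 steer.py '[0,0,0,0,0,0,0.07,0,0,0,0,0,0,0.07,0,0,0,0,0,0,0.07,0,0,0,0,0,0,0.07,0,0,0,0,0,-0.025,0.085,0,0,0,0,0,-0.0875,0.085,0,0,0,0,0,-0.15,0.085,0,0,0,0,0,-0.2125,0.085]'; python3 look.py w4 0.062 0.09; python3 go.py .425 .145 .2 74.5
```

```text
t: 7.1
tcp_pos: [0.565, 0.3696, 0.196]
orientation: [[0.266, 0.964, 0.001], [0.964, -0.266, 0.001], [0.001, 0.0, -1.0]]
contact_force: [0.8, 1.3, -0.4]
width: 0.0853
grip_force: 0.0
7.1 [0.565  0.3696 0.196 ] xyaw 74.56 0.08525092814880408 qd 0.798
px [277. 205.] z 0.0754 rect [565.4 367.7] [33.3 33.2] 46.4 circ [565.5 367.6] 17.1 clip [257 184  41  43]
px [531. 315.] z 0.0773 rect [759.8 206.8] [51.1 23.3] 33.2 circ [766.  197.4] 25.5 clip [504 294  56  48]
rv [ 0.011 -0.014  0.001] d [-0.2592 -0.0782  0.0029] now [0.5694 0.3739 0.2074]
```

View pics/w4.png

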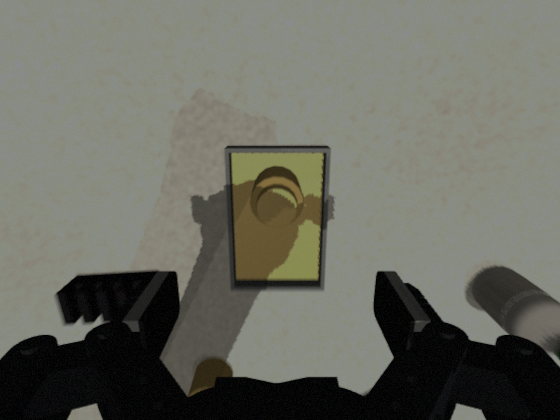

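Bottle stands upright in the tray at pixel (277,205), top at z 75.4 mm = 70 + 5.5. Next the cup.

Scaled: -0.244 m is -0.305, -0.24 m is -0.3.

```bash
python3 steer.py '[0,0,0,-0.0563,-0.0175,0,0.085,0,0,0,-0.1125,-0.035,0,0.085,0,0,0,-0.1688,-0.0525,0,0.085,0,0,0,-0.225,-0.07,0,0.085,0,0,0,-0.275,-0.085,0,0.085,0,0,0,-0.3,-0.0938,0,0.085,0,0,0,-0.305,-0.0938,0,0.085,0,0,0,-0.305,-0.0938,0,0.085]'|head -2;python3 steer.py '[0,0,0,0,0,0,0.085,0,0,0,0,0,0,0.085,0,0,0,0,0,0,0.085]'|head -2; python3 look.py w5 0.035 0.06;python3 go.py .431 .160 .016 74.5
```

```text
t: 7.95
tcp_pos: [0.4285, 0.1541, 0.1938]
t: 8.25
tcp_pos: [0.4283, 0.1556, 0.193]
8.25 [0.4283 0.1556 0.193 ] xyaw 74.64 0.08521234656052046 qd 0.01
px [202.  37.] z 0.04 rect [406.2 294.8] [36.1 10.4] 78.2 circ [406.  294.9] 18.4 clip [193  12  19  51]
px [152.  40.] z 0.0398 rect [367.2 303. ] [36.3 11.4] 79.3 circ [367.2 303. ] 18.6 clip [142  15  22  52]
px [177.  39.] z 0.04 rect [386.6 298.8] [36.3 10.6] 78.1 circ [387.  298.8] 18.7 clip [167  14  21  51]
px [128.  42.] z 0.04 rect [347.6 307.1] [36.6 10.9] 77.4 circ [347.5 307.1] 18.7 clip [117  17  23  52]
px [103.  44.] z 0.0399 rect [327.7 311. ] [36.1 11.6] 77.9 circ [328.1 311. ] 18.4 clip [91 19 24 51]
px [276. 186.] z 0.0482 rect [430.4 164. ] [45.  45.1] 70.0 circ [430.4 163.7] 22.9 clip [250 160  52  53]
px [303. 337.] z 0.0482 rect [417.    2.2] [19.  41.1] 75.0 circ [414.5  -7. ] 20.5 clip [285 327  40  25]
rv [-0.    -0.001  0.002] d [0.0051 0.0016 0.1768] now [0.4281 0.1554 0.1928]
```

Cup top 48.2 mm high, 45 mm across at (430.4,163.8); the five rail ribs (z 40, 20 mm pitch) are seen too.

Scaled: 0.175 m is 0.2188, 0.0087 m is 0.0109.

```bash
python3 steer.py '[0,0,0,0.0109,0,0.0625,0.085,0,0,0,0.0109,0,0.125,0.085,0,0,0,0.0109,0,0.175,0.085,0,0,0,0.0109,0,0.2063,0.085,0,0,0,0.0109,0,0.2188,0.085,0,0,0,0.0109,0,0.2188,0.085,0,0,0,0.0109,0,0.2188,0.085,0,0,0,0.0109,0,0.2188,0.085]' 30|head -2
python3 steer.py '[0,0,0,0,0,0,0.03,0,0,0,0,0,0,0.03,0,0,0,0,0,0,0.03,0,0,0,0,0,0,0.03,0,0,0,0,0,0,0.03,0,0,0,0,0,0,0.03]' 30; python3 go.py .5487 .3041 .19 74.5
```

```text
t: 9.1
tcp_pos: [0.432, 0.1633, 0.0194]
t: 9.7
tcp_pos: [0.4308, 0.1626, 0.0186]
orientation: [[0.267, 0.964, 0.001], [0.964, -0.267, -0.0], [-0.0, 0.001, -1.0]]
contact_force: [-2.1, -0.9, 5.9]
width: 0.045
grip_force: 30.4
rv [0.001 0.    0.   ] d [ 0.1678  0.0761 -0.1713] now [0.4308 0.1626 0.0186]
```

Scaled: 0.168 m is 0.21, -0.12 m is -0.15.

```bash
python3 steer.py '[0,0,0,0,0,-0.05,0.03,0,0,0,0,0,-0.1125,0.03,0,0,0,0.0375,0.0175,-0.15,0.03,0,0,0,0.0875,0.04,-0.15,0.03,0,0,0,0.1375,0.0625,-0.15,0.03,0,0,0,0.1875,0.085,-0.15,0.03,0,0,0,0.21,0.095,-0.15,0.03,0,0,0,0.21,0.095,-0.15,0.03]'|head -2;python3 steer.py '[0,0,0,0,0,0,0.03,0,0,0,0,0,0,0.03,0,0,0,0,0,0,0.03]'; python3 go.py .5487 .3041 .0245 74.5
```

```text
t: 10.5
tcp_pos: [0.549, 0.3076, 0.1377]
t: 10.8
tcp_pos: [0.5477, 0.3025, 0.1375]
orientation: [[0.268, 0.964, -0.001], [0.964, -0.268, -0.002], [-0.002, -0.0, -1.0]]
contact_force: [0.1, -0.6, -1.3]
width: 0.0449
grip_force: 31.2
rv [-0.     0.002 -0.   ] d [0.002  0.0006 0.1129] now [0.5477 0.3025 0.1375]
```

Scaled: 0.112 m is 0.14, 0.111 m is 0.1388.

```bash
python3 steer.py '[0,0,0,0.0013,0,0.05,0.03,0,0,0,0.0013,0,0.1,0.03,0,0,0,0.0013,0,0.125,0.03,0,0,0,0.0013,0,0.1338,0.03,0,0,0,0.0013,0,0.1375,0.03,0,0,0,0.0013,0,0.1388,0.03,0,0,0,0.0013,0,0.14,0.03,0,0,0,0.0013,0,0.14,0.03]'
```

```text
t: 11.6
tcp_pos: [0.5494, 0.3058, 0.0272]
orientation: [[0.267, 0.964, 0.002], [0.964, -0.267, 0.001], [0.002, 0.002, -1.0]]
contact_force: [0.2, 1.0, -0.2]
width: 0.0449
grip_force: 31.2
```

Scaled: 0.001 m is 0.0013, 0.0005 m is 0.0006.

```bash
python3 steer.py '[0,0,0,0,0,0.0006,0.03,0,0,0,0,0,0.0013,0.03,0,0,0,0,0,0.0013,0.03]'
```

```text
t: 11.9
tcp_pos: [0.5486, 0.3052, 0.0249]
orientation: [[0.267, 0.964, 0.0], [0.964, -0.267, 0.0], [0.0, 0.0, -1.0]]
contact_force: [-0.9, -0.1, -0.7]
width: 0.0451
grip_force: 31.2
```

```bash
python3 steer.py '[0,0,0,0,0,0.0009,0.03,0,0,0,0,0,0.0018,0.03,0,0,0,0,0,0.0018,0.03,0,0,0,0,0,0.0018,0.03]'
```

```text
t: 12.3
tcp_pos: [0.5486, 0.3053, 0.0243]
orientation: [[0.267, 0.964, 0.0], [0.964, -0.267, -0.0], [-0.0, 0.0, -1.0]]
contact_force: [-1.6, -1.6, 5.4]
width: 0.0453
grip_force: 31.8
```

Scaled: -0.17 m is -0.2125, -0.12 m is -0.15.

```bash
python3 steer.py '[0,0,0,0,0,0,0.07,0,0,0,0,0,0,0.07,0,0,0,0,0,0,0.07,0,0,0,0,0,0,0.07,0,0,0,0,0,-0.025,0.085,0,0,0,0,0,-0.0875,0.085,0,0,0,0,0,-0.15,0.085,0,0,0,0,0,-0.2125,0.085]'|head -2; python3 look.py w6 0.03 0.09; python3 go.py .367 .300 .2 168.3
```

```text
t: 13.1
tcp_pos: [0.548, 0.305, 0.1947]
13.1 [0.548  0.305  0.1947] xyaw 74.55 0.08500934187448574 qd 0.823
px [276. 121.] z 0.0748 rect [565.5 367.3] [44.3 45.2] 74.7 circ [565.4 367.1] 22.9 clip [248  92  57  58]
px [277. 194.] z 0.0536 rect [549.7 306.2] [45.  44.9] 14.8 circ [549.5 306. ] 22.9 clip [251 167  53  54]
px [532. 247.] z 0.0652 rect [758.2 200.6] [51.5 30.4] 59.0 circ [766.6 195.5] 26.2 clip [497 214  63  72]
px [116. 242.] z 0.0395 rect [386.9 298.8] [36.7 11.2] 77.8 circ [386.7 298.8] 18.8 clip [106 223  21  39]
px [137. 240.] z 0.0396 rect [406.1 294.8] [37.  11.4] 78.8 circ [406.5 294.8] 19.0 clip [127 222  20  38]
px [ 75. 244.] z 0.0395 rect [347.7 306.9] [36.9 11.5] 78.9 circ [347.9 307. ] 18.7 clip [ 64 225  23  39]
px [ 96. 243.] z 0.0395 rect [367.3 302.9] [36.8 11.3] 77.4 circ [368.  302.8] 18.7 clip [ 85 224  22  39]
px [ 55. 245.] z 0.0394 rect [328.1 311.1] [36.5 11.8] 78.7 circ [328.6 311.1] 18.6 clip [ 43 227  25  38]
rv [ 1.800e-02  1.000e-03 -1.636e+00] d [-0.0583 -0.1768  0.0027] now [0.5529 0.3091 0.2053]
```

Cup stands in the tray (top 53.6 mm = 48 + 5.5), and rail confirmed from two wrist places: (367.3,302.9), axis 168.3°.

Scaled: -0.174 m is -0.2175, -0.054 m is -0.0675, -0.15 rad is -0.0477.

```bash
python3 steer.py '[0,0,-0.0477,-0.0175,-0.0563,0,0.085,0,0,-0.0955,-0.035,-0.1125,0,0.085,0,0,-0.1432,-0.0525,-0.1625,0,0.085,0,0,-0.191,-0.0675,-0.2063,0,0.085,0,0,-0.2387,-0.0675,-0.2175,0,0.085,0,0,-0.2865,-0.0675,-0.2175,0,0.085,0,0,-0.3342,-0.0675,-0.2175,0,0.085,0,0,-0.382,-0.0675,-0.2175,0,0.085]'|head -2;python3 steer.py '[0,0,-0.0477,0,0,0,0.085,0,0,-0.0955,0,0,0,0.085,0,0,-0.1388,0,0,0,0.085,0,0,-0.1388,0,0,0,0.085,0,0,-0.1388,0,0,0,0.085,0,0,-0.1388,0,0,0,0.085]'|head -2; python3 look.py w7 0.03 0.06;python3 go.py .3673 .3029 .012 168.3
```

```text
t: 13.95
tcp_pos: [0.3662, 0.2995, 0.1933]
t: 14.55
tcp_pos: [0.3664, 0.2995, 0.1933]
14.55 [0.3664 0.2995 0.1933] xyaw 168.16 0.08494048495538233 qd 0.011
px [279. 147.] z 0.0401 rect [327.7 311.4] [34.9 10.2] 78.4 circ [327.6 311.4] 18.1 clip [259 141  41  13]
px [279. 169.] z 0.0399 rect [347.1 307.6] [35.9  9.9] 78.2 circ [347.2 307.5] 18.6 clip [259 163  41  13]
px [280. 191.] z 0.04 rect [366.8 303.7] [35.5 10.6] 79.1 circ [366.6 303.7] 18.3 clip [260 184  40  14]
px [279. 212.] z 0.0398 rect [386.3 299.3] [35.5 10.3] 78.5 circ [386.3 299.3] 18.3 clip [260 205  39  14]
px [279. 232.] z 0.0398 rect [406.  295.3] [35.8 10.8] 78.1 circ [405.5 295.5] 18.4 clip [260 225  39  14]
px [317. 355.] z 0.0533 rect [545.8 306.6] [45.5 40.2] 80.3 circ [548.7 306.1] 23.2 clip [295 331  46  47]
px [369. 349.] z 0.0477 rect [550.8 359. ] [14.  40.9] 30.7 circ [556.1 362.2] 20.5 clip [354 334  37  41]
rv [-0.     0.    -0.002] d [-0.0002  0.0035  0.1814] now [0.3664 0.2996 0.1934]
```

Scaled: 0.18 m is 0.225, 0.004 m is 0.005.

```bash
python3 steer.py '[0,0,0,0,0.005,0.0625,0.085,0,0,0,0,0.005,0.125,0.085,0,0,0,0,0.005,0.175,0.085,0,0,0,0,0.005,0.2063,0.085,0,0,0,0,0.005,0.2225,0.085,0,0,0,0,0.005,0.225,0.085,0,0,0,0,0.005,0.225,0.085,0,0,0,0,0.005,0.225,0.085]' 40|head -2
python3 steer.py '[0,0,0,0,0,0,0.02,0,0,0,0,0,0,0.02,0,0,0,0,0,0,0.02,0,0,0,0,0,0,0.02,0,0,0,0,0,0,0.02,0,0,0,0,0,0,0.02,0,0,0,0,0,0,0.02]' 40;python3 go.py .575 .010 .16 108.6
```

```text
t: 15.4
tcp_pos: [0.3685, 0.3046, 0.0149]
t: 16.1
tcp_pos: [0.3677, 0.3037, 0.014]
orientation: [[-0.979, 0.203, 0.001], [0.203, 0.979, -0.0], [-0.001, 0.0, -1.0]]
contact_force: [-0.3, -1.0, 6.2]
width: 0.0352
grip_force: 41.2
rv [1.000e-03 1.000e-03 1.041e+00] d [-0.2629 -0.2454 -0.1458] now [0.3677 0.3037 0.014 ]
```

Scaled: -0.19 m is -0.2375, -0.14 m is -0.175, 0.45 rad is 0.1432.

```bash
python3 steer.py '[0,0,0,0,0,-0.05,0.02,0,0,0,0,0,-0.1125,0.02,0,0,0,0,0,-0.175,0.02,0,0,0.0159,-0.025,-0.02,-0.225,0.02,0,0,0.0477,-0.0688,-0.055,-0.2375,0.02,0,0,0.0796,-0.1125,-0.0888,-0.2375,0.02,0,0,0.1114,-0.1563,-0.1238,-0.2375,0.02,0,0,0.1432,-0.2,-0.1588,-0.2375,0.02]'|tail -2;python3 go.py .659 -.044 .2 108.6
```

```text
width: 0.035
grip_force: 40.5
rv [-0.     0.001  0.587] d [-0.2424 -0.051   0.0034] now [0.4986 0.1448 0.2032]
```

Scaled: -0.225 m is -0.2813, -0.21 m is -0.2625, 0.58 rad is 0.1846.

```bash
python3 steer.py '[0,0,0.0318,-0.0563,-0.0113,0,0.02,0,0,0.0637,-0.1125,-0.0225,0,0.02,0,0,0.0955,-0.1688,-0.0338,0,0.02,0,0,0.1273,-0.225,-0.045,0,0.02,0,0,0.1592,-0.2625,-0.055,0,0.02,0,0,0.1846,-0.2813,-0.0588,0,0.02,0,0,0.1846,-0.2813,-0.0588,0,0.02,0,0,0.1846,-0.2813,-0.0588,0,0.02]'|tail -2;python3 steer.py '[0,0,0,0,0,0,0.02,0,0,0,0,0,0,0.02,0,0,0,0,0,0,0.02]'|head -2; python3 look.py w8 0.018 0.03
```

```text
width: 0.0353
grip_force: 40.5
t: 18.0
tcp_pos: [0.6473, -0.0263, 0.2036]
18.0 [ 0.6473 -0.0263  0.2036] xyaw 109.4 0.03506589347934576 qd 0.008
px [292. 104.] z 0.022 rect [640.5  17.6] [ 98.1 148.1] 18.8 circ [640.5  17.5] 88.1 clip [230  56 111 161]
```

View pics/w8.png

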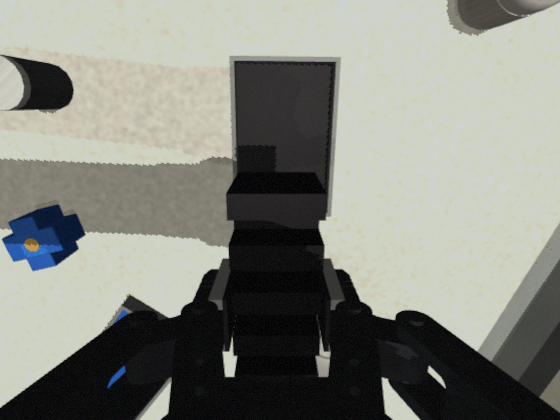

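Black tray rim: centre (640.5,17.6), 148×98, axis 108.8°; the rail hangs level along the tool x between the pads (column 278).

```bash
python3 go.py .6405 .0176 .0205 108.8
```

```text
rv [0.   0.   0.01] d [0.0441 0.008  0.1831] now [ 0.6475 -0.0267  0.2036]
```

Scaled: 0.165 m is 0.2063, 0.16 m is 0.2, 0.01 rad is 0.0032.

```bash
python3 steer.py '[0,0,0.0032,0.05,0.01,0.0125,0.02,0,0,0.0032,0.055,0.01,0.0625,0.02,0,0,0.0032,0.055,0.01,0.125,0.02,0,0,0.0032,0.055,0.01,0.175,0.02,0,0,0.0032,0.055,0.01,0.2,0.02,0,0,0.0032,0.055,0.01,0.2063,0.02,0,0,0.0032,0.055,0.01,0.2063,0.02,0,0,0.0032,0.055,0.01,0.2063,0.02]'>/dev/null;python3 steer.py '[0,0,0,0,0,0,0.02,0,0,0,0,0,0,0.02]'; python3 go.py .6405 .0176 .0195 108.8
```

```text
t: 19.05
tcp_pos: [0.6425, 0.0166, 0.0404]
orientation: [[-0.32, 0.947, 0.003], [0.947, 0.32, 0.0], [-0.001, 0.003, -1.0]]
contact_force: [0.7, -0.8, -1.3]
width: 0.0354
grip_force: 40.5
rv [ 0.003  0.001 -0.002] d [ 0.0016 -0.0016  0.0209] now [0.6425 0.0166 0.0404]
```

Scaled: 0.018 m is 0.0225, 0.017 m is 0.0213.

```bash
python3 steer.py '[0,0,0,0,0,0.0075,0.02,0,0,0,0,0,0.015,0.02,0,0,0,0,0,0.0188,0.02,0,0,0,0,0,0.02,0.02,0,0,0,0,0,0.0213,0.02,0,0,0,0,0,0.0225,0.02,0,0,0,0,0,0.0225,0.02]'
```

```text
t: 19.75
tcp_pos: [0.641, 0.0166, 0.0203]
orientation: [[-0.32, 0.947, -0.0], [0.947, 0.32, 0.0], [0.0, 0.0, -1.0]]
contact_force: [-0.8, -0.3, -1.0]
width: 0.0349
grip_force: 40.5
```

Scaled: 0.0014 m is 0.0018, 0.0007 m is 0.0009.

```bash
python3 steer.py '[0,0,0,0,0,0.0009,0.02,0,0,0,0,0,0.0018,0.02,0,0,0,0,0,0.0018,0.02,0,0,0,0,0,0.0018,0.02]'
```

```text
t: 20.15
tcp_pos: [0.6412, 0.0165, 0.0196]
orientation: [[-0.32, 0.947, 0.001], [0.947, 0.32, -0.0], [-0.0, 0.0, -1.0]]
contact_force: [-1.9, 0.0, 2.3]
width: 0.0351
grip_force: 40.9
```

Scaled: -0.17 m is -0.2125, -0.12 m is -0.15.

```bash
python3 steer.py '[0,0,0,0,0,0,0.055,0,0,0,0,0,0,0.055,0,0,0,0,0,0,0.055,0,0,0,0,0,0,0.055,0,0,0,0,0,-0.025,0.055,0,0,0,0,0,-0.0875,0.085,0,0,0,0,0,-0.15,0.085,0,0,0,0,0,-0.2125,0.085]'|head -2; python3 look.py w9 0.03 0.09; python3 go.py .4385 -.157 .2 90
```

```text
t: 20.95
tcp_pos: [0.6408, 0.0168, 0.1922]
20.95 [0.6408 0.0168 0.1922] xyaw 108.72 0.08492047553200346 qd 0.809
px [501.  40.] z 0.0733 rect [762.3 185.6] [33.4 51.8] 55.0 circ [767.3 192.6] 26.2 clip [460   0 100  76]
px [ 20. 141.] z 0.056 rect [425.5  -4.6] [19.1 41.1] 22.8 circ [417.6  -7.9] 20.5 clip [  0 115  47  55]
px [277. 148.] z 0.0454 rect [628.9  56.7] [36.  10.1] 18.7 circ [628.6  57.6] 18.4 clip [256 141  42  14]
px [276. 170.] z 0.0453 rect [635.3  37.9] [35.8 10.3] 18.3 circ [635.3  37.8] 18.6 clip [256 163  42  15]
px [276. 192.] z 0.0452 rect [641.8  19. ] [35.8 10.5] 19.0 circ [641.4  19.9] 18.3 clip [257 185  40  15]
px [276. 213.] z 0.0451 rect [6.479e+02 3.000e-01] [35.8 10.2] 18.5 circ [6.479e+02 4.000e-01] 18.5 clip [257 206  40  15]
px [276. 234.] z 0.0451 rect [654.5 -18.9] [35.9 10.9] 18.6 circ [654.5 -19. ] 18.6 clip [257 226  40  16]
px [ 31. 289.] z 0.0417 rect [ 442.1 -154.3] [55.7 54.3] 32.4 circ [ 441.9 -154.1] 29.7 clip [  0 261  65  56]
px [332. 370.] z 0.0436 rect [ 768.8 -154.3] [87.7 37.8] 6.0 circ [ 770.5 -169.8] 43.9 clip [293 360  81  31]
rv [0.018 0.002 0.326] d [-0.0991 -0.2537 -0.0007] now [0.647  0.0182 0.203 ]
```

View pics/w9.png

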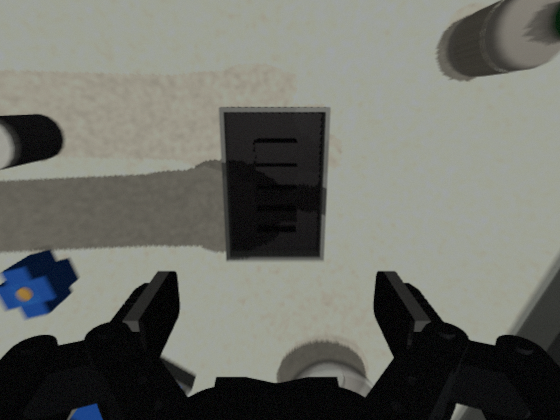

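Rail lies level in the black tray, all five ribs at 45 mm, centred at pixel (276,192). Now the cross, seen at (31,289), bars at about 32°/122°.

Scaled: -0.243 m is -0.3038, -0.098 m is -0.1225, -0.24 rad is -0.0764.

```bash
python3 steer.py '[0,0,-0.0318,-0.0225,-0.0563,0,0.085,0,0,-0.0637,-0.045,-0.1125,0,0.085,0,0,-0.0764,-0.0675,-0.1688,0,0.085,0,0,-0.0764,-0.09,-0.225,0,0.085,0,0,-0.0764,-0.1125,-0.275,0,0.085,0,0,-0.0764,-0.1225,-0.3038,0,0.085,0,0,-0.0764,-0.1225,-0.3038,0,0.085,0,0,-0.0764,-0.1225,-0.3038,0,0.085]'|head -2;python3 steer.py '[0,0,0,0,0,0,0.085,0,0,0,0,0,0,0.085,0,0,0,0,0,0,0.085]'|head -2; python3 look.py w10 0.03 0.06
```

```text
t: 21.8
tcp_pos: [0.4424, -0.1544, 0.19]
t: 22.1
tcp_pos: [0.4431, -0.153, 0.1892]
22.1 [ 0.4431 -0.153   0.1892] xyaw 122.58 0.08475979515699383 qd 0.008
px [272. 194.] z 0.042 rect [ 441.4 -154.6] [53.6 53.8] 32.7 circ [ 441.7 -154.8] 29.3 clip [242 164  61  61]
```

View pics/w10.png

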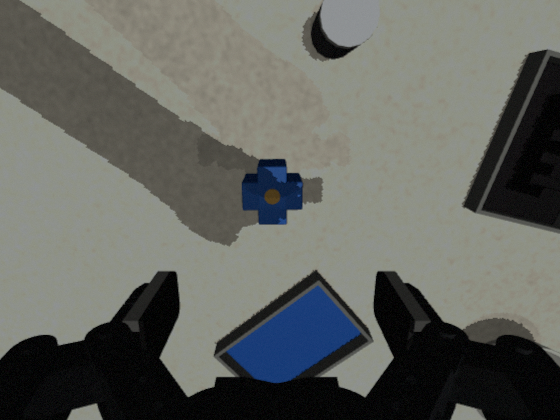

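Cross squared to the tool at (272,194), 53.7 mm bars, top at 42.0 mm. Descend and grip.

Careful with the scale: shifts go in shares of 0.8 m and turns go in shares of pi rad. That gives: 0.178 m is 0.2225, 0.176 m is 0.22.

```bash
python3 steer.py '[0,0,0,0,-0.0025,0.0625,0.085,0,0,0,0,-0.0025,0.125,0.085,0,0,0,0,-0.0025,0.175,0.085,0,0,0,0,-0.0025,0.2063,0.085,0,0,0,0,-0.0025,0.22,0.085,0,0,0,0,-0.0025,0.2225,0.085,0,0,0,0,-0.0025,0.2225,0.085,0,0,0,0,-0.0025,0.2225,0.085]' 40|head -2
python3 steer.py '[0,0,0,0,0,0,0.035,0,0,0,0,0,0,0.035,0,0,0,0,0,0,0.035,0,0,0,0,0,0,0.035,0,0,0,0,0,0,0.035,0,0,0,0,0,0,0.035]' 40;python3 go.py .538 -.357 .19 72.2
```

```text
t: 22.95
tcp_pos: [0.4421, -0.1557, 0.0125]
t: 23.55
tcp_pos: [0.4414, -0.1557, 0.0121]
orientation: [[-0.536, 0.844, 0.002], [0.844, 0.536, -0.001], [-0.002, 0.001, -1.0]]
contact_force: [-1.0, -0.2, 6.2]
width: 0.0535
grip_force: 43.3
rv [0.001 0.001 0.877] d [-0.222  -0.0263 -0.1775] now [ 0.4414 -0.1557  0.0121]
```

Scaled: -0.2 m is -0.25, -0.17 m is -0.2125, 0.75 rad is 0.2387.

```bash
python3 steer.py '[0,0,0,0,0,-0.05,0.035,0,0,0,0,0,-0.1125,0.035,0,0,0.0159,-0.0125,0,-0.175,0.035,0,0,0.0477,-0.05,-0.0063,-0.2125,0.035,0,0,0.0955,-0.1063,-0.0125,-0.2188,0.035,0,0,0.1432,-0.1625,-0.0188,-0.2188,0.035,0,0,0.191,-0.2125,-0.025,-0.2188,0.035,0,0,0.2387,-0.25,-0.03,-0.2188,0.035]'|tail -2;python3 steer.py '[0,0,0.0318,0,0,0,0.035,0,0,0.0404,0,0,0,0.035,0,0,0.0404,0,0,0,0.035,0,0,0.0404,0,0,0,0.035,0,0,0.0404,0,0,0,0.035]'|head -2; python3 look.py w11 0.018 0.03;python3 go.py .556 -.299 .018 72.2
```

```text
width: 0.0535
grip_force: 42.8
t: 24.85
tcp_pos: [0.5273, -0.3359, 0.186]
24.85 [ 0.5273 -0.3359  0.186 ] xyaw 72.32 0.05351843152002703 qd 0.005
px [298. 114.] z 0.0219 rect [ 556.6 -294.6] [148.1  98.4] 72.4 circ [ 556.6 -294.3] 88.5 clip [235  48 119 170]
rv [-0.     0.     0.002] d [0.0441 0.016  0.1681] now [ 0.5274 -0.3361  0.1861]
```

Blue tray rim 148×98, centre (556.6,−294.6), axis 72.4°.

Scaled: 0.15 m is 0.1875, 0.135 m is 0.1688.

```bash
python3 steer.py '[0,0,0,0.05,0.0163,0.0125,0.035,0,0,0,0.06,0.0188,0.0625,0.035,0,0,0,0.06,0.0188,0.125,0.035,0,0,0,0.06,0.0188,0.1688,0.035,0,0,0,0.06,0.0188,0.1875,0.035,0,0,0,0.06,0.0188,0.1875,0.035,0,0,0,0.06,0.0188,0.1875,0.035,0,0,0,0.06,0.0188,0.1875,0.035]'|head -2; python3 steer.py '[0,0,0,0,0,0.0075,0.035,0,0,0,0,0,0.0138,0.035,0,0,0,0,0,0.0175,0.035,0,0,0,0,0,0.0188,0.035,0,0,0,0,0,0.02,0.035,0,0,0,0,0,0.02,0.035]'
```

```text
t: 25.7
tcp_pos: [0.5588, -0.2968, 0.0389]
t: 26.3
tcp_pos: [0.5563, -0.2957, 0.0198]
orientation: [[0.306, 0.952, -0.0], [0.952, -0.306, 0.0], [0.0, -0.0, -1.0]]
contact_force: [0.1, -0.1, -0.4]
width: 0.0531
grip_force: 42.7
```

Scaled: 0.0022 m is 0.0028, 0.0014 m is 0.0018.

```bash
python3 steer.py '[0,0,0,0,0,0.001,0.035,0,0,0,0,0,0.0018,0.035,0,0,0,0,0,0.0028,0.035,0,0,0,0,0,0.0028,0.035,0,0,0,0,0,0.0028,0.035]'
```

```text
t: 26.8
tcp_pos: [0.5564, -0.2958, 0.0178]
orientation: [[0.306, 0.952, -0.0], [0.952, -0.306, 0.0], [0.0, -0.0, -1.0]]
contact_force: [0.1, 0.3, -0.4]
width: 0.0531
grip_force: 42.8
```

Scaled: 0.001 m is 0.0013, 0.0005 m is 0.0006.

```bash
python3 steer.py '[0,0,0,0,0,0.0006,0.035,0,0,0,0,0,0.0013,0.035,0,0,0,0,0,0.0013,0.035,0,0,0,0,0,0.0013,0.035]'
```

```text
t: 27.2
tcp_pos: [0.5564, -0.2958, 0.0176]
orientation: [[0.306, 0.952, -0.0], [0.952, -0.306, -0.0], [-0.0, -0.0, -1.0]]
contact_force: [-1.9, 1.6, 5.4]
width: 0.0535
grip_force: 43.4
```

```bash
python3 steer.py '[0,0,0,0,0,0,0.058,0,0,0,0,0,0,0.058,0,0,0,0,0,0,0.058,0,0,0,0,0,-0.0125,0.06,0,0,0,0,0,-0.05,0.065,0,0,0,0,0,-0.1125,0.085,0,0,0,0,0,-0.175,0.085,0,0,0,0,0,-0.225,0.085]'; python3 look.py w12 0.03 0.09
python3 steer.py '[0,0,0,-0.05,0,0,0.085,0,0,0,-0.1125,0,0,0.085,0,0,0,-0.175,0,0,0.085,0,0,0,-0.225,0,0,0.085,0,0,0,-0.25,0,0,0.085,0,0,0,-0.25,0,0,0.085,0,0,0,-0.25,0,0,0.085,0,0,0,-0.25,0,0,0.085]'|head -2
python3 - <<'E'
from h import *
p,d=viewer.capture('scene');cv2.imwrite('pics/fin.png',p[:,:,::-1])
p,d=viewer.capture('top');cv2.imwrite('pics/fint.png',p[:,:,::-1])
c=cam('top');P=cloud(c,d)
for n,u in dict(cyl=(296,277),tub=(366,133),wb=(212,132)).items(): print(n,P[u[1],u[0]].round(3))
E
```

```text
t: 28.0
tcp_pos: [0.5575, -0.2959, 0.2007]
orientation: [[0.306, 0.952, 0.003], [0.952, -0.306, -0.002], [-0.0, 0.004, -1.0]]
contact_force: [0.5, -0.4, -0.1]
width: 0.0855
grip_force: 0.0
28.0 [ 0.5575 -0.2959  0.2007] xyaw 72.21 0.08547251815584357 qd 0.675
px [508.  31.] z 0.0451 rect [ 763.4 -219.5] [ 44.8 100.7] 72.5 circ [ 768.6 -203.1] 50.4 clip [432   0 128  58]
px [275. 191.] z 0.0475 rect [ 557.3 -294.8] [53.9 53.7] 73.0 circ [ 557.4 -295. ] 29.5 clip [245 161  60  61]
t: 28.85
tcp_pos: [0.4978, -0.4822, 0.197]
cyl [ 0.412 -0.012  0.07 ]
tub [ 0.78  -0.198  0.004]
wb [0.757 0.187 0.093]
```

View pics/fin.png

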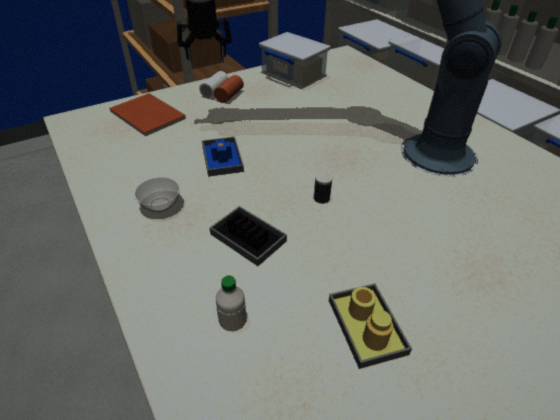

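View pics/fint.png

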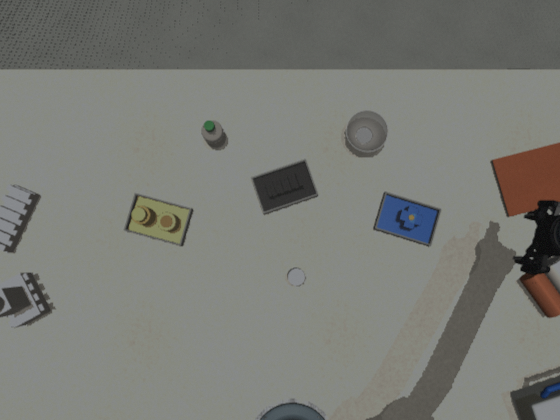

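Both views show bottle and cup upright in the cream tray (top: (143,215), (167,222)), rail in the black tray (285,187), cross in the blue tray (408,218), and cylinder, tub and white bottle unmoved; the gripper is clear.

```bash
python3 -c "
from bench import robot, viewer, telemetry
print(robot.job_done())"
```

```text
the job is handed in; nothing more can be done
None
```

The job is handed in: bottle and cup are in the cream tray, the rail in the black tray and the cross in the blue tray, all upright and released, with the other three objects unmoved, after about 29 s of robot time.

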